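# Close up the vacuum pot and put it on the pump

## Task

Get the vacuum pot ready to pump down: set its lid gently on, so that it sits fully down on the rim, and fully shut the vent valve, the one with the brass silencer on its pipe end. Only when both are done, open the pump valve, the one on the hose, all the way. Leave the tape roll, the jar and the tweezers where they are.

Things in the scene. Friction and masses are not known exactly. Their poses are not given: they have to be found in the camera images.
- vacuum_unit: Bench vacuum unit, fixed: 152x156x6 mm grey plate with an open steel pot, a tee with a round gauge (top 70 mm up) and two ball valves. Origin: underside of the plate, midway between the valve stems; x to the pot, y along the pipe towards the hose, z up. Pipe axis 26 mm up. Stems at y +42 (pump valve, rubber hose) and y -42 (vent valve, brass silencer).
- pot_seat (a point): Point on the pot's axis, 72 mm along the unit's x, 41 mm above the table: here lies the origin of the lid when it is seated. The pot is 80 mm wide outside, bore 70 mm, rim 46 mm above the table, with a 50 mm metal disc lying on its floor. The wall is 70 to 120 mm behind this point; a mains plug sticks out of it 35 mm, 0.19 to 0.25 m up, left of the pot: keep clear of it.
- pot_lid: Loose plain metal lid of the pot, about 0.2 kg, on the table, knob up: flange 86 mm wide, its top 13 mm above the origin; below it a spigot 64 mm wide, 5 mm deep, that goes into the pot's 70 mm bore; on top a round black knob 26 mm wide from 18 to 40 mm above the origin. Origin: centre of the spigot's underside; z up through the knob.
- pot_lid_knob (a point): Middle of the lid's black knob, 30 mm above the lid's origin, on its axis.
- pump_valve (a joint): Lever angle of the pump valve (hose side, y +42): 0 = shut, lever across the pipe, pointing to the unit's -x, away from the pot; 1.57 = fully open, in line with the pipe, pointing outward to the unit's +y. Opening turns clockwise seen from above. Stops at both ends; stiff (about 0.22 N m), it stays where it is left.
- pump_valve_grip (a point): Point in the black sleeve of the pump valve's lever, 42 mm out from its stem axis, 57 mm above the table; moves with the lever; its x axis points from here to the stem. Sleeve: 42 mm long (16 to 58 mm from the stem), 13 mm wide, 11 mm high.
- vent_valve (a joint): Lever angle of the vent valve (silencer side, y -42): 0 = shut, lever across the pipe, pointing to the unit's -x; 1.57 = fully open, in line with the pipe, pointing outward to the unit's -y. Shutting turns clockwise seen from above. Stops at both ends; stiff (about 0.22 N m), it stays where it is left.
- vent_valve_grip (a point): Point in the black sleeve of the vent valve's lever, 42 mm out from its stem axis, 57 mm above the table; moves with the lever; its x axis points from here to the stem. Sleeve as on the pump valve.
- tape_roll: Loose roll of cream packing tape lying flat, about 106 mm wide and 48 mm high. Origin: centre of its underside. To be left alone.
- sample_jar: Loose sample jar with a blue screw lid, 48 mm wide, 50 mm high. Origin: centre of its underside. To be left alone.
- steel_tweezers: Loose steel tweezers lying on the table, 120 mm long, 13 mm wide, 10 mm high. Origin: middle of the underside. To be left alone.

How it is judged:
By the outcome, as a careful person would: the job done as asked, in the order asked, and still so for the second after the job is handed in, with the robot touching nothing.
It also fails if it takes over 64 s, if anything falls off the work surface, if the arm or the gripper's body presses on something with over 40 N, if the wrist force passes 120 N, or if a joint passes its speed limit or range.

## Robot

A 6-joint arm with a two-finger parallel gripper is mounted at the origin on the work surface; the furniture and walls round the work are solid. World frame = base frame: x ahead of the robot, y to its left, z up, the work surface at z = 0. Lengths are in m, angles in rad, forces in N, time in s.
With the tool pointing down it reaches from about 0.35 to 0.875 m from the base axis. Payload 4.2 kg.
Tool frame: the origin (TCP) lies midway between the tips of the shut fingers; the grasp point (between the pads) lies 19 mm behind it; z points along the fingers, y is the line along which they close (so a half turn about z gives the same grasp; the last joint's range is limited). The gripper opens to 87 mm and grips with 3 to 60 N. Pads are 19 mm wide; open, the fingers measure 117 mm over their backs; the gripper's body (75 mm by 190 mm) begins 51 mm behind the grasp point.
Start: joints at [-0.964, 0.385, 0.008, 0, -1.194, -0.259], TCP at [0.213, -0.588, 0.223] pointing down, gripper open.
Joint ranges: [-3.14, 3.14], [-1.21, 2.06], [-1.07, 1.41], [-3.16, 2.05], [-2.99, -0.16], [-3.1, 3.1]. Speed limits (rad/s): [2.79, 2.79, 3.14, 3.14, 3.14, 3.14].

## Interface

Orientations are given as a 3x3 rotation matrix whose columns are the frame's x, y, z axes.
In Python, from cell import ctrl gives the robot as it stands.
- The arm moves only by the shell command python3 -m creep 'ROWS' [FORCE]. ROWS is JSON, a list of rows, each an object of numbers: "dx", "dy", "dz": the shift along the world's x, y, z in cm; "spin": the turn about the world's z in degrees; "grip": the opening, from 0 (shut) to 1 (fully open). A call has 1 to 20 rows; each row shifts and turns the commanded pose from where the row before left it; what a row does not reach is not made up. A row lasts 1/12 s, in which the tool goes at most 41.7 mm and 7.16 degrees, less where a joint would pass 70% of its speed; a pose out of reach is approached as far as the arm can. A call with a gripper value outside its range is refused whole. The fingers move at their own pace and stop on an object; FORCE is the grip in N (left out, the last holds). Time passes only in rows, so rows that do not move let the fingers close. It gives the time, the measured TCP pose, the force, the opening and the grip force at its end, in the units of the state.
- ctrl.get_state(): the state, without advancing time (a new reading comes with each control period).
- ctrl.read_camera(name): name is "scene" or "top" or "wrist"; returns the picture (400x640x3 uint8, red, green, blue); there is no depth.
- ctrl.camera_params(name): a dict with "camera_matrix" (3x3 intrinsics, pixels), "dist_coeffs" ([k1, k2, p1, p2, k3] as OpenCV has them; the pictures are not rectified), "origin" and "rotation" of the camera in the world. Camera axes: x right, y down, z forward; pixel columns grow to the right and rows downward; lengths in m; the calibration is good to about 2 mm. A picture is of the moment at which its call begins: read the wrist's pose just before it. camera_params takes no time and is no camera call; for the wrist camera it gives the pose at the moment of the call.
- ctrl.hand_in(): hands the job in; it is judged then, once.
The state is a dict: "clock": time; "joint_pos": joint angles; "qvel": joint speeds; "effort": joint torques, N m; "eef_pos": TCP position; "ee_rot": TCP orientation; "ft_force": force on the tool from outside, world axes, zero at the start; "torque": the same for the moment, N m; "width": finger opening in m; "gripper_force": force on a finger pad.
Only numpy, scipy, OpenCV 4.12 (cv2) and the standard library are available. Lean on these libraries where they do the work, as an engineer would, in place of code of your own. Each camera call takes 0.05 s, during which the arm holds its last target. There are 200 camera calls.

## Working session

There is one attempt and no reset: what is moved stays moved. The work goes in short steps, Python scripts to look and compute and a shell command to move; the robot and the scene stay as the last step left them, time stands still between calls to the robot, and variables do not carry over. Pictures are saved under pics/ and viewed, at most 10 in all, crops included, and the job is handed in when it is done.

```bash
ls; mkdir -p pics; python3 - <<'E'
from cell import ctrl
import cv2
for n in ("scene","top"):
    cv2.imwrite(f"pics/{n}0.png",ctrl.read_camera(n)[:,:,::-1])
    p=ctrl.camera_params(n);print(n,p)
s=ctrl.get_state();print(s)
E
```

```text
pics
scene {'camera_matrix': array([[470.41576466,   0.        , 324.71859063],
       [  0.        , 470.41576466, 199.66650588],
       [  0.        ,   0.        ,   1.        ]]), 'dist_coeffs': array([-0.06814475,  0.        ,  0.        ,  0.        ,  0.        ]), 'origin': array([0.24979306, 0.6740326 , 0.78952742]), 'rotation': array([[-0.8754759 , -0.35977405,  0.32265241],
       [-0.48303823,  0.63115918, -0.60688726],
       [ 0.01469726, -0.68716862, -0.72634928]])}
top {'camera_matrix': array([[490.8406762 ,   0.        , 324.50247945],
       [  0.        , 490.8406762 , 193.93756206],
       [  0.        ,   0.        ,   1.        ]]), 'dist_coeffs': array([-0.02042607,  0.        ,  0.        ,  0.        ,  0.        ]), 'origin': array([0.39337554, 0.04446841, 1.14378553]), 'rotation': array([[-0.00899536, -0.98873556,  0.1494024 ],
       [-0.99981926,  0.0113957 ,  0.01521795],
       [-0.01674907, -0.14923851, -0.98865936]])}
{'clock': 0.1, 'joint_pos': array([-9.64382913e-01,  3.85478208e-01,  6.77859412e-03, -4.66510643e-04,
       -1.19401891e+00, -2.58594002e-01]), 'qvel': array([-9.26615346e-05, -3.06631389e-03,  3.91000981e-03,  1.99491319e-03,
        2.17640776e-03, -2.41828422e-03]), 'effort': array([-7.44049375e-04, -3.91689920e+01,  1.87933570e+01,  4.23190624e+00,
        1.34626130e-02, -7.31664363e-05]), 'eef_pos': array([ 0.21286568, -0.58705756,  0.2215715 ]), 'ee_rot': array([[-9.40176803e-01, -3.40686120e-01, -7.39043630e-04],
       [-3.40686914e-01,  9.40175031e-01,  1.82666011e-03],
       [ 7.25126217e-05,  1.96916596e-03, -9.99998059e-01]]), 'ft_force': array([0.06299646, 0.25786238, 0.36438061]), 'torque': array([ 0.02020793, -0.01991074,  0.00999741]), 'gripper_force': 0.0, 'width': 0.08708573724930573}
```

View pics/top0.png

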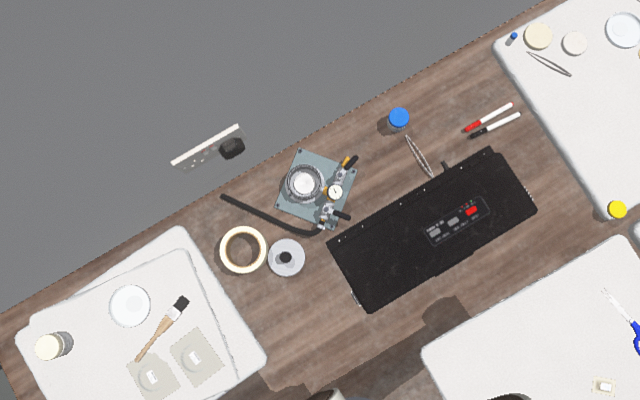

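View pics/scene0.png

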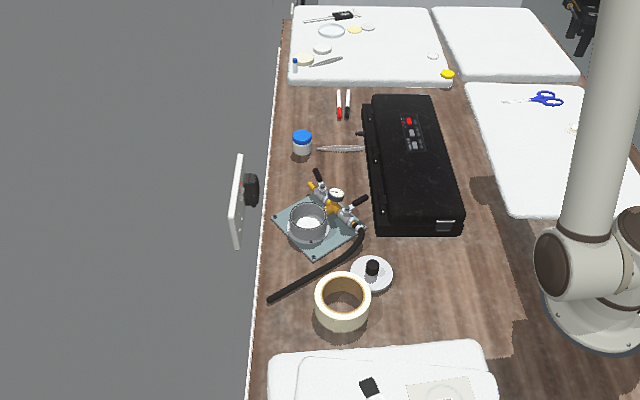

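The top view shows the lid at about (286,258), the pot at (304,183), the tape at (242,250), the hose-side valve near (328,212) and the silencer side near (345,165). I'll enlarge it next to get the details.

```bash
cat > h.py <<'E'
from cell import ctrl
import cv2, numpy as np
def ray(n,uv,z,p=None):
    p=p or ctrl.camera_params(n)
    u=cv2.undistortPoints(np.array([[uv]],float),p["camera_matrix"],p["dist_coeffs"])[0,0]
    d=p["rotation"]@np.array([u[0],u[1],1]); o=p["origin"]
    return o+d*(z-o[2])/d[2]
def proj(n,P,p=None):
    p=p or ctrl.camera_params(n)
    R=p["rotation"].T
    return cv2.projectPoints(np.atleast_2d(np.array(P,float)),cv2.Rodrigues(R)[0],-R@p["origin"],p["camera_matrix"],p["dist_coeffs"])[0][:,0]
E
python3 - <<'E'
import cv2,numpy as np
t=cv2.imread("pics/top0.png")[140:285,215:375]; s=cv2.imread("pics/scene0.png")[160:300,260:400]
t=cv2.resize(t,None,fx=4,fy=4,interpolation=cv2.INTER_CUBIC);s=cv2.resize(s,None,fx=4,fy=4,interpolation=cv2.INTER_CUBIC)
cv2.imwrite("pics/t1.png",t);cv2.imwrite("pics/s1.png",s)
E
```

```text
(no output)
```

View pics/t1.png

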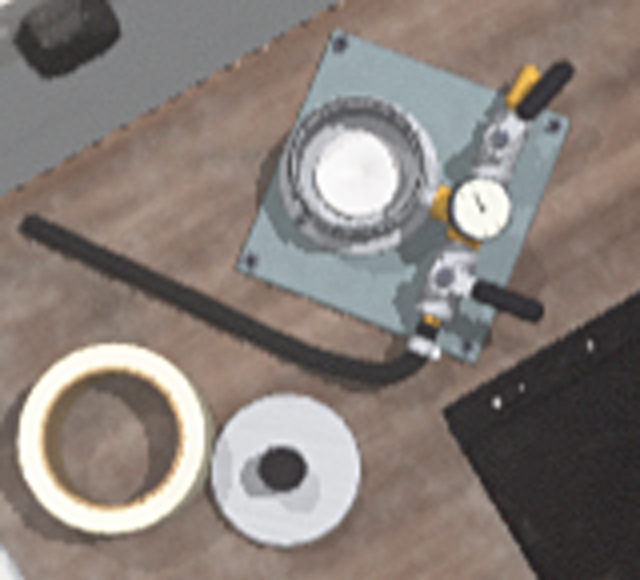

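View pics/s1.png

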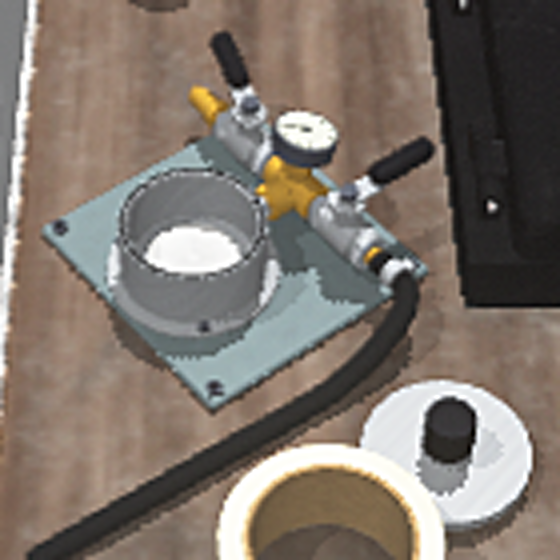

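The crops show:
- **Plate:** corners in t1 at (335,30), (570,120), (475,362) and (237,270).
- **Stems:** vent at (500,137), pump at (447,277).
- **Lever ends:** vent about (565,70), between open and shut; pump about (538,311), pointing to -x, so shut.
- **Lid:** flange centre about (286,470), knob at (282,468), right beside the tape.

```bash
python3 - <<'E'
from h import *
f=lambda x,y:(215+x/4-.4,140+y/4-.4)
g=lambda x,y:(260+x/4-.4,160+y/4-.4)
c=np.array([ray("top",f(*q),.006) for q in [(335,30),(570,120),(475,362),(237,270)]])
print(c,"sides",[np.linalg.norm(c[i]-c[i-1]) for i in range(4)])
for n,q,z in [("ventstem",(500,137),.055),("ventend",(566,69),.060),("pumpstem",(447,277),.055),("pumpend",(538,311),.06),("flange",(286,470),.011),("knob",(282,466),.04),("potrim",(360,172),.046),("gauge",(481,207),.07)]:
    print(n,ray("top",f(*q),z))
for n,q,z in [("S knobtop",(451,418),.04),("S potrim",(194,222),.046),("S flange",(446,452),.012),("S ventstem",(248,103),.057),("S pumpstem",(346,195),.057),("S ventend",(220,40),.057),("S pumpend",(428,146),.057)]:
    print(n,ray("scene",g(*q),z))
for r,zz,ang in [(.058,.057,0)]: pass
E
```

```text
[[ 0.67884162  0.12325796  0.006     ]
 [ 0.62251068 -0.01547568  0.006     ]
 [ 0.48029134  0.04223088  0.006     ]
 [ 0.53553444  0.18078712  0.006     ]] sides [np.float64(0.15442328415195425), np.float64(0.1497337609703567), np.float64(0.15348090866497124), np.float64(0.1491631120462572)]
ventstem [0.60335589 0.02674442 0.055     ]
ventend [ 0.64098562 -0.01093478  0.06      ]
pumpstem [0.52418106 0.05740417 0.055     ]
pumpend [0.50406366 0.00711695 0.06      ]
flange [0.4190514  0.15132004 0.011     ]
knob [0.42063387 0.15082924 0.04      ]
potrim [0.58583699 0.10634925 0.046     ]
gauge [0.56117068 0.03803614 0.07      ]
S knobtop [0.418566   0.15315705 0.04      ]
S potrim [0.58888732 0.10939553 0.046     ]
S flange [0.41828241 0.1537303  0.012     ]
S ventstem [0.60218619 0.02730473 0.057     ]
S pumpstem [0.52381966 0.06172112 0.057     ]
S ventend [ 0.64086928 -0.00926332  0.057     ]
S pumpend [0.50155281 0.00777785 0.057     ]
```

```bash
python3 -m creep '[{"dx":2.5,"dy":3.3,"spin":5},{"dx":2.5,"dy":3.3,"spin":5},{"dx":2.5,"dy":3.3,"spin":5},{"dx":2.5,"dy":3.3},{"dx":2.5,"dy":3.3},{"dx":2.5,"dy":3.3},{"dx":2.5,"dy":3.3},{"dx":2.5,"dy":3.3},{"dx":2.5,"dy":3.3},{"dx":2.5,"dy":3.3}]' 
python3 -m creep '[{"dx":-0.3,"dy":3.4,"grip":0.55},{"dx":-0.3,"dy":3.4,"grip":0.55},{"dx":-0.3,"dy":3.4,"grip":0.55},{"dx":-0.3,"dy":3.4,"grip":0.55},{"dx":-0.3,"dy":3.4,"grip":0.55},{"dx":-0.3,"dy":3.4,"grip":0.55},{"dx":-0.3,"dy":3.4,"grip":0.55},{"dx":-0.3,"dy":3.4,"grip":0.55},{"dx":-0.3,"dy":3.4,"grip":0.55},{"dx":-0.3,"dy":3.4,"grip":0.55},{"dx":-0.3,"dy":3.4,"grip":0.55},{"dx":-0.3,"dy":2,"grip":0.55},{"grip":0.55},{"grip":0.55}]'
python3 - <<'E'
from h import *
cv2.imwrite("pics/w1.png",ctrl.read_camera("wrist")[:,:,::-1])
s=ctrl.get_state();p=ctrl.camera_params("wrist");print(s["eef_pos"],s["ee_rot"],p)
print(proj("wrist",[[.419,.152,.04],[.588,.108,.046],[.603,.027,.057],[.524,.0595,.057]]))
for q in [(232,135),(220,148),(243,143)]: print(ray("top",q,.22))
E
```

```text
[ 0.21288202 -0.58713709  0.22170124] [[-9.40154594e-01 -3.40747464e-01 -7.10692644e-04]
 [-3.40748176e-01  9.40153325e-01  1.55084455e-03]
 [ 1.39713705e-04  1.70020085e-03 -9.99998545e-01]] {'camera_matrix': array([[310.03306821,   0.        , 317.88280063],
       [  0.        , 310.03306821, 206.31799161],
       [  0.        ,   0.        ,   1.        ]]), 'dist_coeffs': array([-0.01756972,  0.        ,  0.        ,  0.        ,  0.        ]), 'origin': array([ 0.1502261 , -0.60984584,  0.38332039]), 'rotation': array([[-0.34058084,  0.91249258,  0.22663184],
       [ 0.94021311,  0.33002533,  0.08415812],
       [ 0.00199941,  0.24174487, -0.97033779]])}
[[720.36727274 473.11817916]
 [637.78758474 544.29723108]
 [597.65577346 549.44910895]
 [643.70533374 520.25180619]]
[0.65110533 0.23777236 0.22      ]
[0.62544526 0.26064737 0.22      ]
[0.63478505 0.21599874 0.22      ]$[0]: bad value
$[0]: bad value
```

View pics/w1.png

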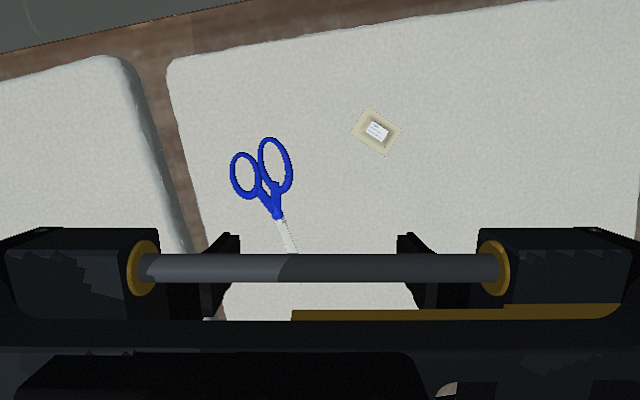

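The wrist picture shows only the white tray with the scissors, so the arm has not moved and the rows were refused. Each row probably needs every key, so I'll give them all.

```bash
python3 -m creep '[{"dx":2.5,"dy":3.3,"dz":0,"spin":5,"grip":1},{"dx":2.5,"dy":3.3,"dz":0,"spin":5,"grip":1},{"dx":2.5,"dy":3.3,"dz":0,"spin":5,"grip":1},{"dx":2.5,"dy":3.3,"dz":0,"spin":0,"grip":1},{"dx":2.5,"dy":3.3,"dz":0,"spin":0,"grip":1},{"dx":2.5,"dy":3.3,"dz":0,"spin":0,"grip":1},{"dx":2.5,"dy":3.3,"dz":0,"spin":0,"grip":1},{"dx":2.5,"dy":3.3,"dz":0,"spin":0,"grip":1},{"dx":2.5,"dy":3.3,"dz":0,"spin":0,"grip":1},{"dx":2.5,"dy":3.3,"dz":0,"spin":0,"grip":1}]'
```

```text
clock: 0.98
eef_pos: [0.4637, -0.2556, 0.2226]
ee_rot: [[-0.82, -0.573, 0.0], [-0.573, 0.82, 0.0], [-0.0, 0.0, -1.0]]
ft_force: [0.4, -1.0, 0.3]
width: 0.0869
gripper_force: 0.0
```

```bash
python3 -m creep '[{"dx":1,"dy":3.2,"dz":0.3,"spin":0,"grip":1},{"dx":1,"dy":3.2,"dz":0.3,"spin":0,"grip":1},{"dx":1,"dy":3.2,"dz":0.3,"spin":0,"grip":1},{"dx":1,"dy":3.2,"dz":0.3,"spin":0,"grip":1},{"dx":1,"dy":3.2,"dz":0.3,"spin":0,"grip":1},{"dx":1,"dy":3.2,"dz":0.3,"spin":0,"grip":1},{"dx":1,"dy":3.2,"dz":0.3,"spin":0,"grip":1},{"dx":1,"dy":3.2,"dz":0.3,"spin":0,"grip":1},{"dx":1,"dy":3.2,"dz":0.3,"spin":0,"grip":1},{"dx":1,"dy":3,"dz":0.3,"spin":0,"grip":1},{"dx":0,"dy":0,"dz":0,"spin":0,"grip":1},{"dx":0,"dy":0,"dz":0,"spin":0,"grip":1}]'
python3 - <<'E'
from h import *
p=ctrl.camera_params("wrist")
cv2.imwrite("pics/w2.png",ctrl.read_camera("wrist")[:,:,::-1])
import pickle;pickle.dump(p,open("w2.pkl","wb"));print(p["origin"],p["rotation"])
print(proj("wrist",[[.419,.152,.04],[.588,.108,.046],[.603,.027,.057],[.524,.0595,.057]]))
E
```

```text
clock: 1.98
eef_pos: [0.5631, 0.0619, 0.2519]
ee_rot: [[-0.818, -0.575, -0.001], [-0.575, 0.818, -0.0], [0.001, 0.0, -1.0]]
ft_force: [-0.2, -0.8, 0.0]
width: 0.0871
gripper_force: 0.0
[0.50854836 0.02406341 0.41360212] [[-0.57451878  0.79449986  0.19671845]
 [ 0.8184907   0.55736412  0.13934923]
 [ 0.00106914  0.24107097 -0.9705069 ]]
[[450.8030887  130.52965958]
 [336.74289227 224.27744139]
 [274.13402572 199.35307614]
 [335.67933409 159.99043296]]
```

View pics/w2.png

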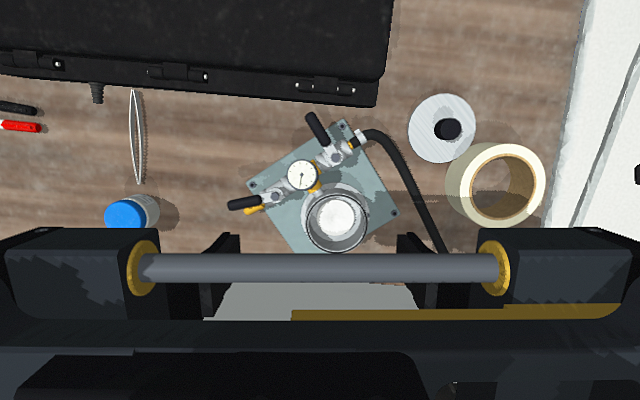

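The wrist view shows the pot at about (336,222), the vent stem at (277,197), the pump stem at (335,157), and the knob at (447,130). All are within 3 px of my predictions. I'll refine numerically with circle outlines overlaid.

```bash
python3 - <<'E'
from h import *
import pickle
p=pickle.load(open("w2.pkl","rb")); im=cv2.imread("pics/w2.png")
def circ(c,r,z): 
    a=np.linspace(0,2*np.pi,60); return np.c_[c[0]+r*np.cos(a),c[1]+r*np.sin(a),0*a+z]
S=3;x0,y0=215,88
big=cv2.resize(im[y0:y0+170,x0:x0+265],None,fx=S,fy=S,interpolation=cv2.INTER_CUBIC)
def dr(P,col):
    q=((proj("w",P,p)-[x0,y0])*S+S/2).astype(int)
    for k in q: cv2.circle(big,tuple(map(int,k)),1,col,-1)
pot=(.588,.108);lid=(.4187,.1523)
dr(circ(pot,.040,.046),(0,0,255));dr(circ(pot,.035,.046),(0,255,255))
dr(circ(lid,.043,.013),(0,0,255));dr(circ(lid,.013,.040),(0,255,0));dr(circ(lid,.013,.018),(255,0,255))
a=np.deg2rad(112.2);x=np.array([np.cos(a),np.sin(a)]);y=np.array([-x[1],x[0]]);o=np.array(pot)-.072*x
print("o",o,"stems",o+.042*y,o-.042*y, "x",x)
a=np.deg2rad(67.8);x=np.array([np.cos(a),np.sin(a)]);y=np.array([-x[1],x[0]]);o=np.array(pot)-.072*x
print("o",o,"stems",o+.042*y,o-.042*y,"x",x)
dr([[*(o+.042*y),.055],[*(o-.042*y),.055],[*(o+.042*y-.058*x),.057]],(0,0,255))
cv2.imwrite("pics/w2c.png",big)
# also lid seen from top/scene with overlays numerically: knob rays
for n,q,z in [("knob",(447.5,130),.040),("pot",(336.5,222),.046)]: print(n,ray("w",q,z,p))
E
```

```text
o [0.61520454 0.04133732] stems [0.57631797 0.025468  ] [0.6540911  0.05720663] x [-0.37784079  0.92587058]
o [0.56079546 0.04133732] stems [0.5219089  0.05720663] [0.59968203 0.025468  ] x [0.37784079 0.92587058]
knob [0.42114886 0.14931626 0.04      ]
pot [0.58619553 0.10719355 0.046     ]
```

View pics/w2c.png

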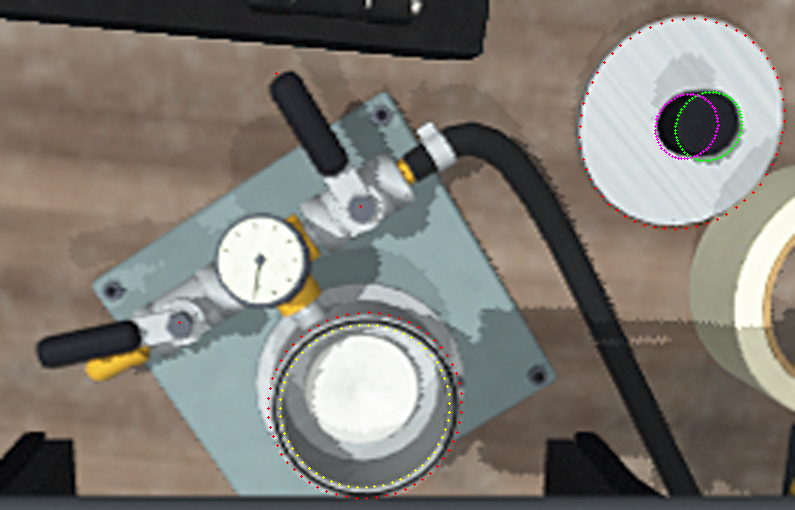

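The overlay matches: the pot rim at (.588,.108) and the flange and knob at (.4187,.1523) are within about 1 px, and both stem dots fall on their stems. Next I check wall and box clearances and the J6 reserve.

```bash
python3 - <<'E'
from h import *
import pickle
p=pickle.load(open("w2.pkl","rb"))
print("J",ctrl.get_state()["joint_pos"].round(2))
f=lambda x,y:(215+x/4-.4,140+y/4-.4)
n=np.array([.889,.457,0])
w=[ray("top",f(0,195),0),ray("top",f(330,0),0)]
print("wall",w,[k@n for k in w],"pot n",n@[.588,.108,0])
g=lambda x,y:(215+x/3,88+y/3)
for z in (0,.04,.08): print("box",z,ray("top",f(445,410),z)[:2],ray("w",g(478,57),z,p)[:2],ray("w",g(0,17),z,p)[:2])
s=np.array([.5997,.0255])
e=ray("w",g(42,353),.057,p); e2=ray("w",g(137,333),.057,p)
print("vent end",e,np.rad2deg(np.arctan2(*(e[:2]-s)[::-1])),np.rad2deg(np.arctan2(*(e-e2)[:2][::-1])))
u=lambda a:np.array([np.cos(np.deg2rad(a)),np.sin(np.deg2rad(a))])
for a in (-41,-60,-80,-100,-112,-115): print(a,s+.04*u(a)+.016*u(a+90))
s=np.array([.5219,.0572])
for a in (-112,-130,-150,-170,-190,-202): print(a,s+.04*u(a)+.016*u(a+90))
E
```

```text
J [ 0.39  0.27 -0.09 -0.   -1.22 -1.35]
wall [array([0.58263162, 0.32271782, 0.        ]), array([0.69886688, 0.12666183, 0.        ])] [np.float64(0.6654415484659499), np.float64(0.6791771121408962)] pot n 0.5720879999999999
box 0 [0.45304304 0.05996162] [0.44409646 0.06739205] [ 0.546932   -0.10750745]
box 0.04 [0.45095638 0.0594198 ] [0.45032969 0.06320168] [ 0.54321987 -0.09478306]
box 0.08 [0.44886971 0.05887798] [0.45656291 0.05901131] [ 0.53950774 -0.08205867]
vent end [ 0.64071317 -0.0114805   0.057     ] -42.04014865930845 -42.915392929367286
-41 [0.64038533 0.01133299]
-60 [ 0.63355641 -0.00114102]
-80 [ 0.62240285 -0.01111394]
-100 [ 0.608511   -0.01667068]
-112 [ 0.59955068 -0.01758106]
-115 [ 0.59729619 -0.0175142 ]
-112 [0.52175068 0.01411894]
-130 [0.50844521 0.01627362]
-150 [0.49525898 0.02334359]
-170 [0.48528606 0.03449715]
-190 [0.47972932 0.048389  ]
-202 [0.47881894 0.05734932]
```

```bash
python3 -m creep '[{"dx":2.1,"dy":-1.1,"dz":0,"spin":0,"grip":0},{"dx":2.1,"dy":-1.1,"dz":0,"spin":0,"grip":0},{"dx":2.1,"dy":-1.1,"dz":0,"spin":0,"grip":0},{"dx":2.1,"dy":-1,"dz":-2,"spin":0,"grip":0},{"dx":0,"dy":0,"dz":-3,"spin":0,"grip":0},{"dx":0,"dy":0,"dz":-3,"spin":0,"grip":0},{"dx":0,"dy":0,"dz":-3,"spin":0,"grip":0},{"dx":0,"dy":0,"dz":-2,"spin":0,"grip":0},{"dx":0,"dy":0,"dz":0,"spin":0,"grip":0},{"dx":0,"dy":0,"dz":0,"spin":0,"grip":0},{"dx":0,"dy":0,"dz":0,"spin":0,"grip":0},{"dx":0,"dy":0,"dz":0,"spin":0,"grip":0}]' 20
```

```text
clock: 3.03
eef_pos: [0.6483, 0.0172, 0.125]
ee_rot: [[-0.82, -0.572, 0.004], [-0.572, 0.82, 0.001], [-0.004, -0.002, -1.0]]
ft_force: [-0.2, 0.8, -0.3]
width: 0.015
gripper_force: 0.0
```

```bash
python3 -m creep '[{"dx":0,"dy":0,"dz":-1.5,"spin":0,"grip":0},{"dx":0,"dy":0,"dz":-1.5,"spin":0,"grip":0},{"dx":0,"dy":0,"dz":-1.5,"spin":0,"grip":0},{"dx":0,"dy":0,"dz":-1.0,"spin":0,"grip":0},{"dx":0,"dy":0,"dz":-1,"spin":0,"grip":0},{"dx":0,"dy":0,"dz":-1,"spin":0,"grip":0},{"dx":0,"dy":0,"dz":0,"spin":0,"grip":0},{"dx":0,"dy":0,"dz":0,"spin":0,"grip":0}]'
```

```text
clock: 3.7
eef_pos: [0.6471, 0.0174, 0.0474]
ee_rot: [[-0.82, -0.573, -0.0], [-0.573, 0.82, -0.0], [0.001, -0.0, -1.0]]
ft_force: [0.0, 0.2, 0.8]
width: 0.0003
gripper_force: 0.0
```

```bash
python3 -m creep '[{"dx":-0.35,"dy":-0.3,"dz":0,"spin":0,"grip":0},{"dx":-0.35,"dy":-0.3,"dz":0,"spin":0,"grip":0},{"dx":-0.2,"dy":-0.4,"dz":0,"spin":-2,"grip":0},{"dx":-0.25,"dy":-0.4,"dz":0,"spin":-2,"grip":0},{"dx":-0.25,"dy":-0.45,"dz":0,"spin":-2,"grip":0},{"dx":-0.35,"dy":-0.35,"dz":0,"spin":-5,"grip":0},{"dx":-0.35,"dy":-0.35,"dz":0,"spin":-5,"grip":0},{"dx":-0.4,"dy":-0.3,"dz":0,"spin":-5,"grip":0},{"dx":-0.45,"dy":-0.2,"dz":0,"spin":-5,"grip":0},{"dx":-0.45,"dy":-0.2,"dz":0,"spin":-5,"grip":0},{"dx":-0.5,"dy":-0.15,"dz":0,"spin":-5,"grip":0},{"dx":0,"dy":0,"dz":0,"spin":0,"grip":0}]'
```

```text
clock: 4.7
eef_pos: [0.6121, -0.0154, 0.0498]
ee_rot: [[-1.0, 0.021, 0.012], [0.021, 1.0, 0.003], [-0.012, 0.003, -1.0]]
ft_force: [5.9, 1.4, -0.1]
width: 0.0005
gripper_force: 2.6
```

```bash
python3 -m creep '[{"dx":-0.45,"dy":-0.1,"dz":0,"spin":-5,"grip":0},{"dx":-0.4,"dy":-0.05,"dz":0,"spin":-5,"grip":0},{"dx":-0.3,"dy":0,"dz":0,"spin":-5,"grip":0},{"dx":-0.1,"dy":0,"dz":0,"spin":-3,"grip":0},{"dx":0,"dy":0,"dz":0,"spin":0,"grip":0}]'
```

```text
clock: 5.12
eef_pos: [0.6024, -0.0177, 0.0501]
ee_rot: [[-0.945, 0.327, 0.017], [0.327, 0.945, 0.002], [-0.015, 0.007, -1.0]]
ft_force: [11.9, -2.7, -5.9]
width: 0.0004
gripper_force: 5.6
```

```bash
python3 -m creep '[{"dx":-0.15,"dy":0.05,"dz":0,"spin":0,"grip":0},{"dx":-0.15,"dy":0.05,"dz":0,"spin":0,"grip":0},{"dx":0,"dy":0,"dz":0,"spin":0,"grip":0}]'
```

```text
clock: 5.37
eef_pos: [0.6022, -0.0174, 0.0503]
ee_rot: [[-0.945, 0.325, 0.022], [0.325, 0.946, 0.001], [-0.021, 0.008, -1.0]]
ft_force: [17.9, -6.9, -9.6]
width: 0.0005
gripper_force: 9.3
```

```bash
python3 -m creep '[{"dx":0.6,"dy":-0.1,"dz":0,"spin":0,"grip":0},{"dx":0.6,"dy":-0.1,"dz":0,"spin":0,"grip":0},{"dx":0,"dy":0,"dz":3,"spin":0,"grip":0},{"dx":0,"dy":0,"dz":3,"spin":0,"grip":0},{"dx":0,"dy":0,"dz":3,"spin":6,"grip":0.55},{"dx":0,"dy":0,"dz":3,"spin":6,"grip":0.55},{"dx":-2,"dy":1.7,"dz":2,"spin":6,"grip":0.55},{"dx":-2,"dy":1.7,"dz":0,"spin":6,"grip":0.55},{"dx":-2,"dy":1.7,"dz":0,"spin":6,"grip":0.55},{"dx":-2,"dy":1.7,"dz":0,"spin":6,"grip":0.55},{"dx":-2,"dy":1.7,"dz":0,"spin":6,"grip":0.55},{"dx":-2,"dy":1.7,"dz":0,"spin":6,"grip":0.55},{"dx":-2,"dy":1.7,"dz":0,"spin":6,"grip":0.55},{"dx":-2,"dy":1.7,"dz":0,"spin":0,"grip":0.55},{"dx":-2,"dy":1.7,"dz":0,"spin":0,"grip":0.55},{"dx":-1.3,"dy":1.7,"dz":0,"spin":0,"grip":0.55},{"dx":0,"dy":0,"dz":0,"spin":0,"grip":0.55},{"dx":0,"dy":0,"dz":0,"spin":0,"grip":0.55}]'
python3 - <<'E'
from h import *
p=ctrl.camera_params("wrist");im=ctrl.read_camera("wrist")[:,:,::-1].copy()
cv2.imwrite("pics/w3.png",im)
import pickle;pickle.dump(p,open("w3.pkl","wb"))
q=proj("w",[[.4187,.1523,.013],[.4187,.1523,.04],[.588,.108,.046]],p);print(q)
# blob of dark knob and flange circle
g=cv2.cvtColor(im,cv2.COLOR_BGR2GRAY)
x,y=q[1].astype(int);m=(g<60).astype(np.uint8);m[235:]=0
n,l,s,c=cv2.connectedComponentsWithStats(m)
for i in range(1,n):
    if s[i,4]>60 and abs(c[i]-q[1]).max()<40: print(s[i],c[i])
E
```

```text
clock: 6.87
eef_pos: [0.4107, 0.1512, 0.1881]
ee_rot: [[-0.819, -0.574, 0.0], [-0.574, 0.819, 0.0], [-0.0, 0.0, -1.0]]
ft_force: [-0.5, -0.2, -0.4]
width: 0.0481
gripper_force: 0.0
[[313.98255794 197.37532253]
 [313.68108278 203.01054065]
 [192.72360726 304.28058734]]
[302 187  24  26 496] [314.01008065 199.80846774]
```

```bash
python3 -m creep '[{"dx":0.8,"dy":0.1,"dz":-2,"spin":0,"grip":0.55},{"dx":0,"dy":0,"dz":-3,"spin":0,"grip":0.55},{"dx":0,"dy":0,"dz":-3,"spin":0,"grip":0.55},{"dx":0,"dy":0,"dz":-3,"spin":0,"grip":0.55},{"dx":0,"dy":0,"dz":-2,"spin":0,"grip":0.55},{"dx":0,"dy":0,"dz":-1,"spin":0,"grip":0.55},{"dx":0,"dy":0,"dz":0,"spin":0,"grip":0.55},{"dx":0,"dy":0,"dz":0,"spin":0,"grip":0.55}]'
```

```text
clock: 7.58
eef_pos: [0.4199, 0.1512, 0.0472]
ee_rot: [[-0.821, -0.572, -0.001], [-0.572, 0.821, -0.001], [0.002, -0.0, -1.0]]
ft_force: [-0.3, 0.6, 0.2]
width: 0.0482
gripper_force: 0.0
```

```bash
python3 -m creep '[{"dx":-0.1,"dy":0.1,"dz":-1,"spin":0,"grip":0.55},{"dx":0,"dy":0,"dz":-1,"spin":0,"grip":0.55},{"dx":0,"dy":0,"dz":-0.9,"spin":0,"grip":0.55},{"dx":0,"dy":0,"dz":0,"spin":0,"grip":0.55},{"dx":0,"dy":0,"dz":0,"spin":0,"grip":0.2},{"dx":0,"dy":0,"dz":0,"spin":0,"grip":0.2},{"dx":0,"dy":0,"dz":0,"spin":0,"grip":0.2},{"dx":0,"dy":0,"dz":0,"spin":0,"grip":0.2},{"dx":0,"dy":0,"dz":0,"spin":0,"grip":0.2},{"dx":0,"dy":0,"dz":0,"spin":0,"grip":0.2}]' 25
```

```text
clock: 8.42
eef_pos: [0.419, 0.1532, 0.0192]
ee_rot: [[-0.82, -0.573, 0.001], [-0.573, 0.82, 0.001], [-0.001, -0.0, -1.0]]
ft_force: [-0.7, -1.0, 5.0]
width: 0.0254
gripper_force: 25.0
```

```bash
python3 -m creep '[{"dx":0,"dy":0,"dz":0.5,"spin":0,"grip":0.2},{"dx":0,"dy":0,"dz":1,"spin":0,"grip":0.2},{"dx":0,"dy":0,"dz":1.5,"spin":0,"grip":0.2},{"dx":0,"dy":0,"dz":2,"spin":0,"grip":0.2},{"dx":0,"dy":0,"dz":2,"spin":0,"grip":0.2},{"dx":0,"dy":0,"dz":1.5,"spin":0,"grip":0.2},{"dx":0,"dy":0,"dz":0.5,"spin":0,"grip":0.2},{"dx":1,"dy":-0.3,"dz":0,"spin":0,"grip":0.2},{"dx":2,"dy":-0.5,"dz":0,"spin":0,"grip":0.2},{"dx":2.5,"dy":-0.6,"dz":0,"spin":0,"grip":0.2},{"dx":3,"dy":-0.8,"dz":0,"spin":0,"grip":0.2},{"dx":3,"dy":-0.8,"dz":0,"spin":0,"grip":0.2},{"dx":2.5,"dy":-0.7,"dz":0,"spin":0,"grip":0.2},{"dx":2,"dy":-0.5,"dz":0,"spin":0,"grip":0.2},{"dx":1,"dy":-0.3,"dz":0,"spin":0,"grip":0.2},{"dx":0,"dy":0,"dz":0,"spin":0,"grip":0.2},{"dx":0,"dy":0,"dz":0,"spin":0,"grip":0.2},{"dx":0,"dy":0,"dz":0,"spin":0,"grip":0.2}]'
python3 - <<'E'
from h import *
cv2.imwrite("pics/t2.png",ctrl.read_camera("top")[:,:,::-1]);cv2.imwrite("pics/s2.png",ctrl.read_camera("scene")[:,:,::-1])
s=ctrl.get_state();print(s["eef_pos"],s["ft_force"])
a=cv2.imread("pics/t2.png")[140:240,260:380];b=cv2.imread("pics/s2.png")[150:260,250:380]
r=lambda i:cv2.resize(i,(390,330),interpolation=cv2.INTER_CUBIC)
cv2.imwrite("pics/c2.png",np.hstack([r(a),r(b)]))
E
```

```text
clock: 9.92
eef_pos: [0.5871, 0.1078, 0.1076]
ee_rot: [[-0.82, -0.573, -0.002], [-0.573, 0.82, -0.001], [0.002, 0.001, -1.0]]
ft_force: [-0.4, 0.2, -1.7]
width: 0.0252
gripper_force: 25.0
[0.58740382 0.10814278 0.10844237] [-0.99720565 -0.58061733 -1.21391497]
```

View pics/c2.png

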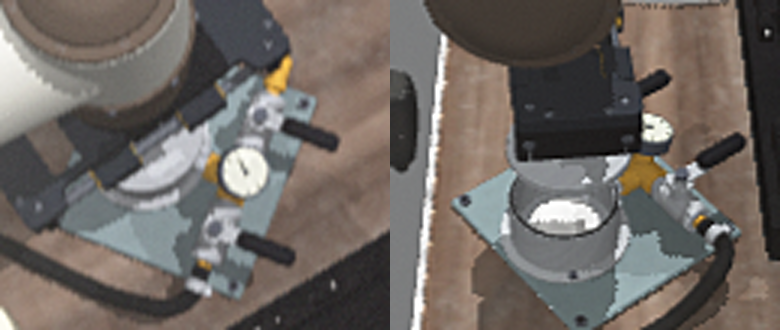

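The composite shows the vent lever parallel to the shut pump lever, so the vent is shut, and the lid hangs over the pot. I'll lower it gently.

```bash
python3 -m creep '[{"dx":0.1,"dy":0,"dz":-1,"spin":0,"grip":0.2},{"dx":0,"dy":0,"dz":-1,"spin":0,"grip":0.2},{"dx":0,"dy":0,"dz":-1,"spin":0,"grip":0.2},{"dx":0,"dy":0,"dz":-0.7,"spin":0,"grip":0.2},{"dx":0,"dy":0,"dz":0,"spin":0,"grip":0.2},{"dx":0,"dy":0,"dz":0,"spin":0,"grip":0.2},{"dx":0,"dy":0,"dz":0,"spin":0,"grip":0.2}]'
```

```text
clock: 10.6
eef_pos: [0.5898, 0.108, 0.0716]
ee_rot: [[-0.82, -0.573, 0.0], [-0.573, 0.82, -0.0], [-0.0, -0.0, -1.0]]
ft_force: [-0.3, -0.4, -2.0]
width: 0.0256
gripper_force: 25.0
```

```bash
python3 -m creep '[{"dx":0,"dy":0,"dz":-0.2,"spin":0,"grip":0.2},{"dx":0,"dy":0,"dz":-0.2,"spin":0,"grip":0.2},{"dx":0,"dy":0,"dz":-0.2,"spin":0,"grip":0.2},{"dx":0,"dy":0,"dz":-0.2,"spin":0,"grip":0.2},{"dx":0,"dy":0,"dz":0,"spin":0,"grip":0.2},{"dx":0,"dy":0,"dz":0,"spin":0,"grip":0.2}]'
```

```text
clock: 11.1
eef_pos: [0.5895, 0.1079, 0.0634]
ee_rot: [[-0.82, -0.573, -0.0], [-0.573, 0.82, -0.0], [0.0, 0.0, -1.0]]
ft_force: [-0.3, -0.2, -1.6]
width: 0.025
gripper_force: 25.0
```

Below entry height with no contact force, so the spigot is in the bore. I continue in 1 mm steps.

```bash
python3 -m creep '[{"dx":0,"dy":0,"dz":-0.1,"spin":0,"grip":0.2},{"dx":0,"dy":0,"dz":-0.1,"spin":0,"grip":0.2},{"dx":0,"dy":0,"dz":0,"spin":0,"grip":0.2},{"dx":0,"dy":0,"dz":0,"spin":0,"grip":0.2}]'
```

```text
clock: 11.43
eef_pos: [0.5895, 0.1079, 0.0615]
ee_rot: [[-0.82, -0.573, -0.0], [-0.573, 0.82, -0.0], [0.0, -0.0, -1.0]]
ft_force: [-0.0, -0.5, -1.9]
width: 0.0253
gripper_force: 25.0
```

```bash
python3 -m creep '[{"dx":0,"dy":0,"dz":-0.1,"spin":0,"grip":0.2},{"dx":0,"dy":0,"dz":0,"spin":0,"grip":0.2},{"dx":0,"dy":0,"dz":0,"spin":0,"grip":0.2}]'
```

```text
clock: 11.68
eef_pos: [0.5895, 0.1079, 0.0605]
ee_rot: [[-0.82, -0.573, -0.0], [-0.573, 0.82, -0.0], [0.0, 0.0, -1.0]]
ft_force: [0.9, 0.7, -0.9]
width: 0.0253
gripper_force: 25.0
```

```bash
python3 -m creep '[{"dx":0,"dy":0,"dz":-0.05,"spin":0,"grip":0.2},{"dx":0,"dy":0,"dz":-0.05,"spin":0,"grip":0.2},{"dx":0,"dy":0,"dz":0,"spin":0,"grip":0.2},{"dx":0,"dy":0,"dz":0,"spin":0,"grip":0.2}]'
```

```text
clock: 12.02
eef_pos: [0.5896, 0.108, 0.0603]
ee_rot: [[-0.82, -0.573, 0.0], [-0.573, 0.82, 0.0], [-0.0, -0.0, -1.0]]
ft_force: [-2.2, 0.4, 4.2]
width: 0.0251
gripper_force: 25.0
```

Contact at TCP z .0603, as expected for a seated lid. I'll release and rise.

```bash
python3 -m creep '[{"dx":0,"dy":0,"dz":0,"spin":0,"grip":0.35},{"dx":0,"dy":0,"dz":0,"spin":0,"grip":0.45},{"dx":0,"dy":0,"dz":0,"spin":0,"grip":0.55},{"dx":0,"dy":0,"dz":0,"spin":0,"grip":0.55},{"dx":0,"dy":0,"dz":0,"spin":0,"grip":0.55},{"dx":0,"dy":0,"dz":1,"spin":0,"grip":0.55},{"dx":0,"dy":0,"dz":1.5,"spin":0,"grip":0.55},{"dx":0,"dy":0,"dz":2.5,"spin":0,"grip":0.55},{"dx":0,"dy":0,"dz":3,"spin":0,"grip":0.55},{"dx":0,"dy":0,"dz":3,"spin":0,"grip":0.55},{"dx":0,"dy":0,"dz":2,"spin":0,"grip":0.55},{"dx":-1.5,"dy":-1.5,"dz":0,"spin":0,"grip":0.55},{"dx":-1.5,"dy":-2,"dz":0,"spin":0,"grip":0.55},{"dx":-1.5,"dy":-2,"dz":0,"spin":0,"grip":0.3},{"dx":-1,"dy":-2,"dz":0,"spin":0,"grip":0.1},{"dx":0,"dy":-1,"dz":0,"spin":0,"grip":0},{"dx":0,"dy":0,"dz":0,"spin":0,"grip":0},{"dx":0,"dy":0,"dz":0,"spin":0,"grip":0},{"dx":0,"dy":0,"dz":0,"spin":0,"grip":0}]'
python3 - <<'E'
from h import *
p=ctrl.camera_params("wrist");im=ctrl.read_camera("wrist")[:,:,::-1].copy()
s=ctrl.get_state();print(s["eef_pos"],s["joint_pos"].round(2))
def circ(c,r,z): 
    a=np.linspace(0,2*np.pi,60); return np.c_[c[0]+r*np.cos(a),c[1]+r*np.sin(a),0*a+z]
for r,z in((.043,.054),(.013,.081)):
    for k in proj("w",circ((.588,.108),r,z),p).astype(int): cv2.circle(im,tuple(map(int,k)),0,(0,0,255),-1)
cv2.imwrite("pics/w4.png",cv2.resize(im[60:260,180:480],None,fx=2.6,fy=2.6,interpolation=cv2.INTER_CUBIC))
E
```

```text
clock: 13.6
eef_pos: [0.5353, 0.0235, 0.1898]
ee_rot: [[-0.82, -0.573, 0.001], [-0.573, 0.82, 0.0], [-0.001, -0.0, -1.0]]
ft_force: [-0.0, 0.2, 0.0]
width: 0.0157
gripper_force: 0.0
[0.53524057 0.02363869 0.18958797] [ 0.35  0.26 -0.26  0.   -1.05 -1.31]
```

View pics/w4.png

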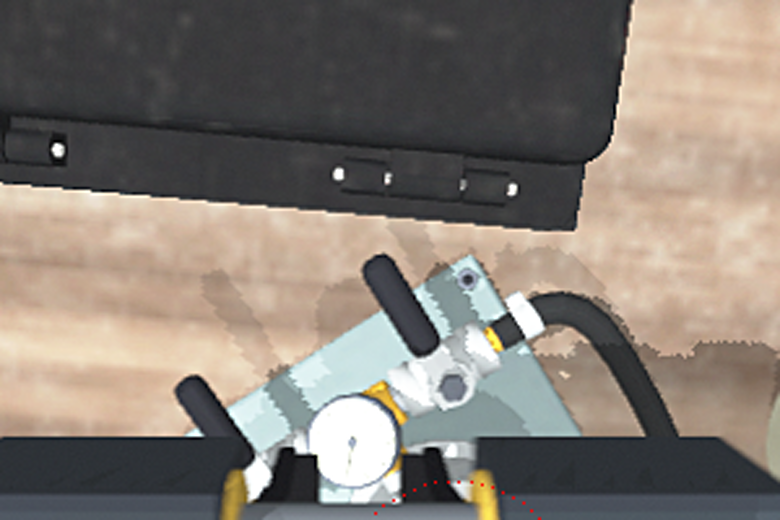

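The view shows both levers parallel, so the vent is shut, and the tops of the lid circles fall at the picture's edge. I'll check the lid numerically in the scene camera while lining up for the pump lever.

```bash
python3 -m creep '[{"dx":-0.3,"dy":-0.6,"dz":0,"spin":-7,"grip":0},{"dx":-0.4,"dy":-0.6,"dz":0,"spin":-7,"grip":0},{"dx":0,"dy":0,"dz":0,"spin":-7,"grip":0},{"dx":0,"dy":0,"dz":0,"spin":-7,"grip":0},{"dx":0,"dy":0,"dz":0,"spin":-7,"grip":0},{"dx":0,"dy":0,"dz":0,"spin":-7,"grip":0},{"dx":0,"dy":0,"dz":0,"spin":-7,"grip":0},{"dx":0,"dy":0,"dz":0,"spin":-7,"grip":0},{"dx":0,"dy":0,"dz":-2.5,"spin":0,"grip":0},{"dx":0,"dy":0,"dz":-2.5,"spin":0,"grip":0},{"dx":0,"dy":0,"dz":-2,"spin":0,"grip":0},{"dx":0,"dy":0,"dz":0,"spin":0,"grip":0},{"dx":0,"dy":0,"dz":0,"spin":0,"grip":0},{"dx":0,"dy":0,"dz":0,"spin":0,"grip":0}]'
python3 - <<'E'
from h import *
im=ctrl.read_camera("scene")[:,:,::-1].copy();cv2.imwrite("pics/s3.png",im)
print(proj("scene",[[.588,.108,.081],[.588,.108,.059],[.588,.108,.054]]))
hsv=cv2.cvtColor(im,cv2.COLOR_BGR2HSV)
g=cv2.cvtColor(im,cv2.COLOR_BGR2GRAY);print(g[190:240:2,280:340:3])
E
```

```text
clock: 14.82
eef_pos: [0.5288, 0.0115, 0.1206]
ee_rot: [[-0.933, 0.359, 0.002], [0.359, 0.934, -0.0], [-0.002, 0.001, -1.0]]
ft_force: [0.0, -1.0, -0.7]
width: 0.0005
gripper_force: 0.0
[[308.62731175 203.52911619]
 [308.73465135 210.69806987]
 [308.75862984 212.2948834 ]]
[[135 137 138 132 127 112 115 127 132 124 114 104 226 131 152 125 102 255
  253 253]
 [143 135 141 136 137 117 113 124 123 113 117 107 167 138 113  95  78 254
  253 115]
 [149 137 139 127 130 116 114 121 127  88  94 167 131 151 120 103  53 205
  253 250]
 [146 132 142 127 133 123 119 119 130 152 102 101 103 143 160 188  71  53
  158 209]
 [147 135 142 131 127 116 117 117 193 237 240 163  93 114 121 236  73  65
   61  58]
 [156 145 145 133 127 113 163 227 212  57  66 241 228 198  93 151 205  78
   62  58]
 [147 134 142 133 130 217 222 229  35  47  47  45 229 226 235  95 176 111
  120  78]
 [141 131 136 138 185 221 225 235  41  47  50  39 231 224 226 168 122 124
  107  88]
 [144 132 135 153 223 225 221 238  44  50  52  36 232 224 226 228 126 133
  150 108]
 [144 136 165 169 224 222 222 238  30  42  42  26 212 226 220
[... 599 characters left out ...]
 125  88
   85  85]
 [168 166 161 187 108 185 228 225 223 223 226 225 230 242 115  91 110  86
   85  85]
 [163 168 154 167 109 106 150 239 228 229 224 235 177 112 101  86 221  80
   87  77]
 [ 92 172 170 146 108 116 112 116 130 144 161 127 106 103 105  82 215  86
  135 155]
 [135 144 139 145 109 114 115 111 103 111 111 114 112 113 103  88 219 153
  153 156]
 [137  71 177 151 113 114 115 119 117 117 113 115 115 108 103 108 150 152
  150  90]
 [134 134 111 141 132 116 118 119 121 115 117 116 116 107 101 116 143 156
  157  79]
 [140 134  91 109 149 117 117 118 118 120 116 115 113 105 120 116 161  82
   87  98]
 [137 138  98  86 140 146 128 118 121 114 118 117 110 119 115  84  81  84
   99 101]]
```

The knob (columns 304–314) and flange (centre about (308.5,212.5)) match the seated prediction of (308.8,212.3). Next I go down beside the pump lever.

```bash
python3 -m creep '[{"dx":0,"dy":0,"dz":-1.5,"spin":0,"grip":0},{"dx":0,"dy":0,"dz":-1.5,"spin":0,"grip":0},{"dx":0,"dy":0,"dz":-1,"spin":0,"grip":0},{"dx":0,"dy":0,"dz":-1,"spin":0,"grip":0},{"dx":0,"dy":0,"dz":-1,"spin":0,"grip":0},{"dx":0,"dy":0,"dz":-1,"spin":0,"grip":0},{"dx":0,"dy":0,"dz":0,"spin":0,"grip":0},{"dx":0,"dy":0,"dz":0,"spin":0,"grip":0}]'
python3 - <<'E'
import numpy as np
s=np.array([.5219,.0572]);u=lambda a:np.array([np.cos(np.deg2rad(a)),np.sin(np.deg2rad(a))])
for a,r in zip((-112,-121,-130,-139,-148,-157,-166,-175,-184,-193,-202),np.linspace(.040,.034,11)): print(a,((s+r*u(a)+.016*u(a+90))*100).round(2))
E
```

```text
clock: 15.53
eef_pos: [0.5274, 0.0109, 0.0491]
ee_rot: [[-0.933, 0.359, -0.001], [0.359, 0.933, -0.001], [0.001, -0.001, -1.0]]
ft_force: [-0.2, 0.3, 0.3]
width: 0.0005
gripper_force: 0.0
-112 [52.18  1.41]
-121 [51.53  1.52]
-130 [50.92  1.72]
-139 [50.36  2.01]
-148 [49.85  2.37]
-157 [49.41  2.8 ]
-166 [49.05  3.29]
-175 [48.76  3.81]
-184 [48.57  4.37]
-193 [48.46  4.94]
-202 [48.44  5.51]
```

J6 would pass its range if I spun with the lever, so I'll push without spin and allow for the finger corner in the path.

```bash
python3 - <<'E'
import numpy as np
s=np.array([.5219,.0572]);u=lambda a:np.array([np.cos(np.deg2rad(a)),np.sin(np.deg2rad(a))])
A=np.arange(-112,-203,-7.5);P=[]
for a,r in zip(A,np.linspace(.040,.038,len(A))):
    f=np.deg2rad(-112-a); P.append((s+r*u(a)+(.0065+.0095*np.cos(f)+.015*np.sin(f))*u(a+90))*100)
P=np.array(P);print(P.round(2),np.diff(P,axis=0).round(2),A)
E
```

```text
[[52.18  1.41]
 [51.78  1.37]
 [51.36  1.38]
 [50.92  1.43]
 [50.46  1.55]
 [49.99  1.74]
 [49.53  2.  ]
 [49.09  2.35]
 [48.7   2.78]
 [48.36  3.29]
 [48.1   3.86]
 [47.93  4.49]
 [47.86  5.15]] [[-0.39 -0.04]
 [-0.42  0.  ]
 [-0.44  0.05]
 [-0.46  0.12]
 [-0.47  0.19]
 [-0.46  0.27]
 [-0.44  0.35]
 [-0.4   0.43]
 [-0.34  0.51]
 [-0.26  0.57]
 [-0.17  0.63]
 [-0.07  0.66]] [-112.  -119.5 -127.  -134.5 -142.  -149.5 -157.  -164.5 -172.  -179.5
 -187.  -194.5 -202. ]
```

```bash
python3 -m creep '[{"dx":-0.3,"dy":0.15,"dz":0,"spin":0,"grip":0},{"dx":-0.3,"dy":0.15,"dz":0,"spin":0,"grip":0},{"dx":-0.4,"dy":-0.05,"dz":0,"spin":0,"grip":0},{"dx":-0.4,"dy":0,"dz":0,"spin":0,"grip":0},{"dx":-0.45,"dy":0.05,"dz":0,"spin":0,"grip":0},{"dx":-0.45,"dy":0.1,"dz":0,"spin":0,"grip":0},{"dx":-0.45,"dy":0.2,"dz":0,"spin":0,"grip":0},{"dx":-0.45,"dy":0.25,"dz":0,"spin":0,"grip":0},{"dx":0,"dy":0,"dz":0,"spin":0,"grip":0}]'
```

```text
clock: 16.28
eef_pos: [0.4989, 0.0205, 0.0517]
ee_rot: [[-0.934, 0.358, 0.009], [0.358, 0.934, 0.002], [-0.008, 0.005, -1.0]]
ft_force: [3.9, -2.0, -0.0]
width: 0.0006
gripper_force: 2.1
```

```bash
python3 -m creep '[{"dx":-0.55,"dy":0.3,"dz":0,"spin":0,"grip":0},{"dx":-0.45,"dy":0.4,"dz":0,"spin":0,"grip":0},{"dx":-0.35,"dy":0.5,"dz":0,"spin":0,"grip":0},{"dx":-0.25,"dy":0.55,"dz":0,"spin":0,"grip":0},{"dx":0,"dy":0,"dz":0,"spin":0,"grip":0}]'
```

```text
clock: 16.7
eef_pos: [0.4803, 0.0375, 0.0507]
ee_rot: [[-0.934, 0.358, 0.003], [0.358, 0.934, 0.001], [-0.003, 0.002, -1.0]]
ft_force: [0.9, -1.2, 0.4]
width: 0.0006
gripper_force: 0.5
```

```bash
python3 -m creep '[{"dx":-0.15,"dy":0.35,"dz":0,"spin":0,"grip":0},{"dx":-0.1,"dy":0.35,"dz":0,"spin":0,"grip":0},{"dx":0,"dy":0.35,"dz":0,"spin":0,"grip":0},{"dx":0,"dy":0.35,"dz":0,"spin":0,"grip":0},{"dx":0,"dy":0,"dz":0,"spin":0,"grip":0}]'
```

```text
clock: 17.12
eef_pos: [0.4768, 0.051, 0.0497]
ee_rot: [[-0.933, 0.359, -0.0], [0.359, 0.933, -0.0], [0.0, -0.0, -1.0]]
ft_force: [1.4, -2.4, 0.8]
width: 0.0005
gripper_force: 0.9
```

```bash
python3 -m creep '[{"dx":0.05,"dy":0.2,"dz":0,"spin":0,"grip":0},{"dx":0.05,"dy":0.1,"dz":0,"spin":0,"grip":0},{"dx":0,"dy":0,"dz":0,"spin":0,"grip":0}]'
```

```text
clock: 17.37
eef_pos: [0.4771, 0.0536, 0.0494]
ee_rot: [[-0.933, 0.36, -0.002], [0.36, 0.933, -0.001], [0.002, -0.001, -1.0]]
ft_force: [-0.4, -2.9, 2.3]
width: 0.0008
gripper_force: 1.9
```

```bash
python3 -m creep '[{"dx":0.05,"dy":0.15,"dz":0,"spin":0,"grip":0},{"dx":0.05,"dy":0.15,"dz":0,"spin":0,"grip":0},{"dx":0,"dy":0,"dz":0,"spin":0,"grip":0}]'
```

```text
clock: 17.62
eef_pos: [0.4778, 0.0567, 0.0491]
ee_rot: [[-0.933, 0.36, -0.003], [0.36, 0.933, -0.001], [0.002, -0.002, -1.0]]
ft_force: [-2.9, -3.4, 2.3]
width: 0.0003
gripper_force: 2.1
```

```bash
python3 -m creep '[{"dx":0.05,"dy":0.15,"dz":0,"spin":0,"grip":0},{"dx":0.05,"dy":0.1,"dz":0,"spin":0,"grip":0},{"dx":0,"dy":0,"dz":0,"spin":0,"grip":0}]'
```

```text
clock: 17.87
eef_pos: [0.4786, 0.0591, 0.0489]
ee_rot: [[-0.933, 0.36, -0.003], [0.36, 0.933, -0.001], [0.003, -0.002, -1.0]]
ft_force: [-2.6, -2.8, 1.5]
width: 0.0007
gripper_force: 2.2
```

```bash
python3 -m creep '[{"dx":0.05,"dy":0.15,"dz":0,"spin":0,"grip":0},{"dx":0.05,"dy":0.1,"dz":0,"spin":0,"grip":0},{"dx":0,"dy":0,"dz":0,"spin":0,"grip":0}]'
```

```text
clock: 18.12
eef_pos: [0.4788, 0.0602, 0.0489]
ee_rot: [[-0.933, 0.36, -0.005], [0.36, 0.933, -0.003], [0.004, -0.005, -1.0]]
ft_force: [-5.1, -8.5, 4.1]
width: 0.0006
gripper_force: 4.5
```

```bash
python3 -m creep '[{"dx":0.05,"dy":0.15,"dz":0,"spin":0,"grip":0},{"dx":0.05,"dy":0.1,"dz":0,"spin":0,"grip":0},{"dx":0,"dy":0,"dz":0,"spin":0,"grip":0}]'; python3 - <<'E'
from h import *
im=ctrl.read_camera("scene")[:,:,::-1];t=ctrl.read_camera("top")[:,:,::-1]
r=lambda i:cv2.resize(i,(390,330),interpolation=cv2.INTER_CUBIC)
cv2.imwrite("pics/c5.png",np.hstack([r(t[140:240,260:380]),r(im[150:260,270:400])]))
E
```

```text
clock: 18.37
eef_pos: [0.4787, 0.0606, 0.0489]
ee_rot: [[-0.933, 0.361, -0.009], [0.361, 0.933, -0.006], [0.006, -0.009, -1.0]]
ft_force: [-3.3, -16.4, 5.8]
width: -0.0
gripper_force: 8.2
```

The force climbs while the position stalls, so the lever is at its stop. One more small press, then I back off, rise clear and look.

```bash
python3 -m creep '[{"dx":0.05,"dy":0.15,"dz":0,"spin":0,"grip":0},{"dx":0,"dy":0,"dz":0,"spin":0,"grip":0}]'; python3 -m creep '[{"dx":-0.2,"dy":-0.6,"dz":0,"spin":0,"grip":0},{"dx":-0.2,"dy":-0.6,"dz":0,"spin":0,"grip":0},{"dx":0,"dy":0,"dz":2,"spin":0,"grip":0},{"dx":0,"dy":0,"dz":3,"spin":0,"grip":0},{"dx":0,"dy":0,"dz":3,"spin":0,"grip":0},{"dx":0,"dy":0,"dz":3,"spin":0,"grip":0},{"dx":0,"dy":-2,"dz":3,"spin":0,"grip":0},{"dx":0,"dy":-3,"dz":0,"spin":0,"grip":0},{"dx":0,"dy":-4,"dz":0,"spin":0,"grip":0},{"dx":0,"dy":-4,"dz":0,"spin":0,"grip":0},{"dx":0,"dy":-4,"dz":0,"spin":0,"grip":0},{"dx":0,"dy":-4,"dz":0,"spin":0,"grip":0},{"dx":0,"dy":0,"dz":0,"spin":0,"grip":0}]'
python3 - <<'E'
from h import *
im=ctrl.read_camera("scene")[:,:,::-1].copy();t=ctrl.read_camera("top")[:,:,::-1].copy()
r=lambda i:cv2.resize(i,(400,400),interpolation=cv2.INTER_CUBIC)
cv2.imwrite("pics/c6.png",np.hstack([r(t[140:240,275:375]),r(im[155:265,270:380])]))
E
```

```text
clock: 18.63
eef_pos: [0.4787, 0.0608, 0.0489]
ee_rot: [[-0.933, 0.361, -0.01], [0.361, 0.933, -0.008], [0.006, -0.011, -1.0]]
ft_force: [-2.3, -21.5, 6.4]
width: -0.0
gripper_force: 10.4
clock: 19.72
eef_pos: [0.4798, -0.1606, 0.1899]
ee_rot: [[-0.931, 0.365, 0.004], [0.365, 0.931, -0.001], [-0.004, 0.001, -1.0]]
ft_force: [0.7, 0.5, -0.3]
width: 0.0002
gripper_force: 0.0
```

View pics/c6.png

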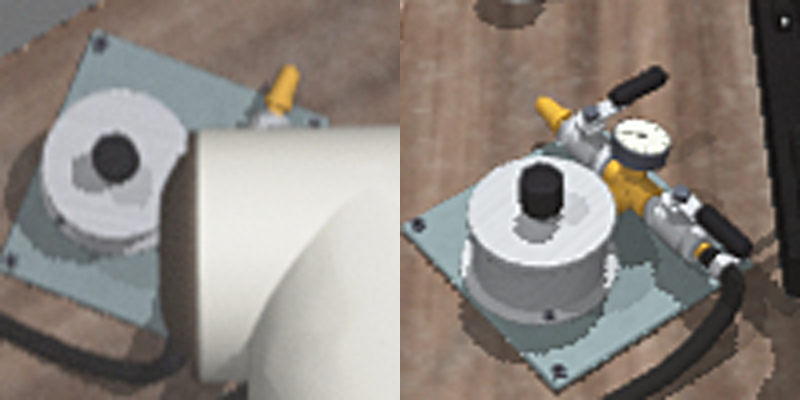

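The final view shows the lid flat on the rim, the vent lever across the pipe, and the pump lever along it towards the hose. A quick numeric check of the lever tips, tape, jar and tweezers comes before handing in.

```bash
python3 - <<'E'
from h import *
q=proj("scene",[[.4681,.079,.057],[.5778,-.0282,.057]]);print("expected tips in crop",(q-[270,155])*400/110+[400,0])
a=cv2.imread("pics/scene0.png").astype(int);b=ctrl.read_camera("scene")[:,:,::-1].astype(int)
d=abs(a-b).max(2)
for n,(x0,x1,y0,y1) in dict(tape=(312,345,275,332),jar=(290,314,128,160),tweez=(315,362,142,155)).items(): print(n,(d[y0:y1,x0:x1]>60).mean().round(3))
E
```

```text
expected tips in crop [[750.70738282 249.8210685 ]
 [665.31282161  69.43825586]]
tape 0.069
jar 0.0
tweez 0.0
```

```bash
python3 - <<'E'
from h import *
a=cv2.imread("pics/scene0.png");b=ctrl.read_camera("scene")[:,:,::-1].copy()
print(cv2.phaseCorrelate(*[np.float32(cv2.cvtColor(i,cv2.COLOR_BGR2GRAY)[285:335,308:350]) for i in (a,b)]))
d=abs(a.astype(int)-b).max(2)[270:335,308:376]>60
ys,xs=np.nonzero(d[:, :40]);print(np.c_[xs+308,ys+270][::6].tolist())
f=lambda i:[np.nonzero(i[r,300:400,2].astype(int)-i[r,300:400,0]>25)[0][[0,-1]]+300 for r in (295,305,315,322)]
print(f(a),f(b))
E
```

```text
((0.5388108784435808, 0.2745608374523911), 0.9152051818635729)
[[345, 303], [330, 309], [340, 310], [334, 311], [333, 312], [339, 312], [345, 312], [331, 313], [337, 313], [343, 313], [329, 314], [335, 314], [341, 314], [347, 314], [334, 315], [340, 315], [346, 315], [334, 316], [340, 316], [346, 316], [336, 317], [342, 317], [335, 318], [341, 318], [347, 318], [345, 319]]
[array([300, 399]), array([300, 399]), array([300, 399]), array([300, 399])] [array([300, 399]), array([300, 399]), array([300, 399]), array([300, 399])]
```

The differences are a patch on the tape's face, which looks like a shadow from the arm, and its outline edges are unchanged. Handing in.

```bash
python3 -c "
from cell import ctrl
print(ctrl.hand_in())"
```

```text
the job is handed in; nothing more can be done
None
```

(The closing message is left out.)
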